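# Raise the glass dome from the loaf cakes and hold it for a colleague

## Robot

A 6-joint arm with a two-finger parallel gripper is mounted at the origin on the work surface. World frame = base frame: x ahead of the robot, y to its left, z up, the work surface at z = 0. Lengths are in m, angles in rad, forces in N, time in s.
With the tool pointing down it reaches from about 0.35 to 0.775 m from the base axis. Payload 7.3 kg.
Tool frame: the origin (TCP) lies on the centre line of the jaws, within the pads' length; the fingertips stand 11 mm ahead of it and the grasp point (between the pads) lies 8 mm behind it; y points along the fingers, z is the direction in which the jaws open and shut, and the axes are right-handed (so a half turn about y gives the same grasp; the last joint's range is limited). The gripper opens to 92 mm and grips with 3 to 60 N. Pads are 19 mm wide; open, the fingers measure 130 mm over their backs; the gripper's body (75 mm by 190 mm) begins 47 mm behind the grasp point.
Start: joints at [-1.256, 0.342, 1.524, -0, 1.275, -0.146], TCP at [0.233, -0.47, 0.213] pointing down, gripper open.
Joint ranges: [-2.53, 2.53], [-0.77, 2.02], [0.04, 2.7], [-1, 4.14], [0.28, 2.66], [-3.11, 3.11]. Speed limits (rad/s): [2.57, 2.57, 3.14, 3.14, 3.14, 3.14].

## Interface

Orientations are given as [roll, pitch, yaw] about the fixed x, y, z axes, in that order (R = Rz(yaw) Ry(pitch) Rx(roll)).
In Python, from cell import robot, cams gives the robot as it stands.
- The arm moves only by the tool apply_moves, never from a script. Its argument "plan" is a list of rows, each a list of 7 numbers: the shift along the tool's x, y, z in m, then the turn, a rotation vector about the tool's x, y, z in degrees, then the gripper command: -1 is fully open, 1 is shut, values between are in proportion. A call has exactly 5 rows; each row is the pose to reach, as a shift and turn from the pose commanded when the call began, along the tool's axes at that moment; what a row does not reach only later rows make up. A row lasts 1/8 s, in which the tool goes at most 62.5 mm and 10.7 degrees, less where a joint would pass 70% of its speed; a pose out of reach is approached as far as the arm can. A call with a gripper value outside its range is refused whole. The fingers move at their own pace and stop on an object; "squeeze" is the grip in N (left out, the last holds). Time passes only in rows, so rows that repeat a pose let the fingers close, or fill a call up. It gives the time, the measured TCP pose, the force and the opening at its end, in the units of the state.
- robot.observe(): the state, without advancing time (a new reading comes with each control period).
- cams.read_camera(name): name is "scene" or "top" or "wrist"; returns the picture (384x512x3 uint8, blue, green, red); there is no depth.
- cams.calibration(name): a dict with "fx", "fy", "cx", "cy" (pixels), "extrinsics" (4x4, takes a point from world to camera coordinates); the wrist camera has in their place "T_tool_cam" (4x4, takes a point from camera to tool coordinates, whose origin is the TCP and whose axes are the tool frame's). Camera axes: x right, y up, looking along -z (the intrinsics and any distortion apply to the point x, -y, -z); pixel columns grow to the right and rows downward; lengths in m; the calibration is good to about 2 mm. A picture is of the moment at which its call begins: read the wrist's pose just before it. calibration takes no time and is no camera call.
- robot.hand_in(): hands the job in, once; it reports no verdict.
The state is a dict: "time": time; "qpos": joint angles; "qvel": joint speeds; "joint_efforts": joint torques, N m; "tool_pos": TCP position; "tool_rot": TCP orientation; "contact_force": force on the tool from outside, world axes, zero at the start; "torque": the same for the moment, N m; "opening": finger opening in m.
Only numpy, scipy, OpenCV 4.12 (cv2) and the standard library are available. Lean on these libraries where they do the work, as an engineer would, in place of code of your own. Each camera call takes 0.05 s, during which the arm holds its last target. There are 200 camera calls.

## Task

A colleague is about to take one of the brown loaf cakes for a customer: grip the brass handle of the glass dome that covers the brown cakes and lift the dome straight up, without letting the glass touch the cakes. Finish while still holding it in the air over its stand, level and motionless, with at least 10 cm of free space between its rim and the plate. Leave the cakes, both stands, the other dome and everything else on the counter where they are.

Things in the scene. Friction and masses are not known exactly. Their poses are not given: they have to be found in the camera images.
- dome_brown: the dome to lift, over the three brown loaf cakes; clear glass, closed on top, 0.4 to 0.7 kg: rim 180 mm and walls 174 mm across, walls 4 mm thick, glass crown 108 mm above the rim, brass bar handle on it (total height 149 mm). Origin: the centre of the rim circle (underside); z up, x along the handle bar; centre of mass under the bar's middle.
- handle_brown (a point): middle of the handle of the dome to lift, 142 mm above its rim: a square brass bar 70 mm long, 12 mm wide, 14 mm high, on two posts 9 mm thick and 48 mm apart, with 28 mm of free height between bar and crown. x along the bar, z up. Rigid; may be gripped firmly (25 N).
- stand_brown: white ceramic pedestal cake stand, 78 mm high, foot 132 mm and plate 210 mm across, the plate's flat floor 72 mm above the counter, edged by a lip 9 mm wide and 6 mm high (192 mm across inside) in which the dome's rim stands with about 5 mm play. Loose, about 1.6 kg. Origin: the centre of its underside; z up.
- plate_brown (a point): centre of the floor of the white stand's plate, 72 mm above the counter, on which the dome's rim stands at the start; z up
- cake0: brown loaf cake with a dark crust, 80 x 26 x 38 mm, one outer, on the white plate under the dome (the cakes lie side by side, 15 to 20 mm clear of the glass). Loose, 55 g. Origin: the centre of its underside; x along its length.
- cake1: brown loaf cake with a dark crust, 80 x 26 x 38 mm, the middle, on the white plate under the dome (the cakes lie side by side, 15 to 20 mm clear of the glass). Loose, 55 g. Origin: the centre of its underside; x along its length.
- cake2: brown loaf cake with a dark crust, 80 x 26 x 38 mm, the other outer, on the white plate under the dome (the cakes lie side by side, 15 to 20 mm clear of the glass). Loose, 55 g. Origin: the centre of its underside; x along its length.
- dome_pink: the other dome, of the same make, over the pink puffs; not to be disturbed; clear glass, closed on top, 0.4 to 0.7 kg: rim 180 mm and walls 174 mm across, walls 4 mm thick, glass crown 108 mm above the rim, brass bar handle on it (total height 149 mm). Origin: the centre of the rim circle (underside); z up, x along the handle bar; centre of mass under the bar's middle.
- stand_pink: dark grey pedestal cake stand, 78 mm high, foot 132 mm and plate 210 mm across, the plate's flat floor 72 mm above the counter, edged by a lip 9 mm wide and 6 mm high (192 mm across inside) in which the dome's rim stands with about 5 mm play. Loose, about 1.6 kg. Origin: the centre of its underside; z up. The pile of pink puffs on it does not come off.
- honey: jar of honey, amber with a brass lid and a blank label, 62 mm across, 95 mm high, at the far edge of the work; not to be disturbed. Origin: the centre of its underside.
- card0: blank cream price card, 80 mm wide, standing 60 mm high in a small brass foot 26 x 44 mm, beyond one of the stands; not to be disturbed. Origin: the centre of its underside.
- card1: blank cream price card, 80 mm wide, standing 60 mm high in a small brass foot 26 x 44 mm, beyond one of the stands; not to be disturbed. Origin: the centre of its underside.
Things that resemble listed ones, but are neither listed nor needed, are in the scene too. Leave any green or purple look-alike of the dome_brown alone. Several things look just like the stand_brown: the one meant starts farthest to the robot's right.

How it is judged:
On the way:
1. the dome is off the plate, carried by the gripper, its rim above the stand's lip (z of dome_brown in the frame of plate_brown above 0.012 m and contact force between dome_brown and stand_brown below 0.05 N and contact force between the fingers and dome_brown above 1 N), for 0.2 s.
At the end, for the whole second after the job is handed in: The dome hangs in the gripper and touches nothing else: rim over 100 mm above the plate, centre within 40 mm of the plate's, tilt under 5 degrees, at rest (20 mm/s, 0.1 rad/s). Cakes on the plate; they and all other things within 12 mm (white stand 15 mm) of their starts (z of dome_brown in the frame of plate_brown above 0.1 m and horizontal distance between dome_brown and plate_brown below 0.04 m and angle between dome_brown's own z axis and vertical below 0.087 rad and linear speed of dome_brown below 0.02 m/s and angular speed of dome_brown below 0.1 rad/s and contact force between the fingers and dome_brown above 1 N and contact force between dome_brown and stand_brown below 0.05 N and contact force between dome_brown and dome_pink below 0.05 N and contact force between dome_brown and stand_pink below 0.05 N and z of each of cake0, cake1, cake2 in the frame of plate_brown below 0.01 m and distance of each of cake0, cake1, cake2, dome_pink, stand_pink, honey, card0, card1 from where it was at the start of the episode below 0.012 m and distance of stand_brown from where it was at the start of the episode below 0.015 m); the arm keeps its last pose, push and grip.
It fails at once if the glass of the lifted dome touches a brown cake (contact force between dome_brown and cake0 above 0.3 N or contact force between dome_brown and cake1 above 0.3 N or contact force between dome_brown and cake2 above 0.3 N).
It fails at once if the dome is not lifted straight up: it goes more than 40 mm sideways from over the plate's middle (horizontal distance between dome_brown and plate_brown above 0.04 m).
It fails at once if the dome tips by more than 15 degrees (angle between dome_brown's own z axis and vertical above 0.26 rad).
It fails at once if a cake or the white stand is shifted by more than 15 mm (distance of any of cake0, cake1, cake2, stand_brown from where it was at the start of the episode above 0.015 m).
It fails at once if the other dome, its stand, the honey jar or a price card is shifted by more than 15 mm (distance of any of dome_pink, stand_pink, honey, card0, card1 from where it was at the start of the episode above 0.015 m).
It also fails if it takes over 38 s, if anything falls off the work surface, if the arm or the gripper's body presses on something with over 40 N, if the wrist force passes 120 N, or if a joint passes its speed limit or range.

## Working session

There is one attempt and no reset: what is moved stays moved. The work goes in short steps, Python scripts to look and compute and a tool call to move; the robot and the scene stay as the last step left them, time stands still between calls to the robot, and variables do not carry over. Pictures are saved under pics/ and viewed, about 8 in all and at most 12, crops included, and the job is handed in when it is done.

Besides the shell and the picture viewer there is one more tool, called after "Call:" as name(argument=value, ...) on one line, values as JSON. apply_moves: Moves the arm, as the interface text tells. Its arguments: {"type":"object","properties":{"plan":{"type":"array","items":{"type":"array","items":{"type":"number"}}},"squeeze":{"type":"number"}},"required":["plan"]}

```bash
mkdir -p pics; ls
python3 - <<'E'
from cell import robot, cams
import cv2,numpy as np
print(robot.observe())
a=cams.read_camera("scene");b=cams.read_camera("top")
cv2.imwrite("pics/s0.png",a);cv2.imwrite("pics/t0.png",b)
for n in("scene","top","wrist"):print(n,cams.calibration(n))
E
```

```text
pics
{'time': 0.0, 'qpos': array([-1.25598614e+00,  3.42732129e-01,  1.52500855e+00, -1.43269237e-05,
        1.27542437e+00, -1.46016551e-01]), 'qvel': array([-0.00130944,  0.00011217, -0.00082004, -0.00058127,  0.00076217,
        0.00045509]), 'joint_efforts': array([ 1.56500249e-03, -4.31242347e+01, -2.44214505e+01,  7.17912731e-02,
        5.60877775e-02, -1.41909672e-04]), 'tool_pos': array([ 0.23333407, -0.46981441,  0.21264307]), 'tool_rot': array([-1.57235398e+00,  2.15225776e-04, -2.68076191e+00]), 'contact_force': array([0.83718739, 0.707223  , 0.11522388]), 'torque': array([ 0.07028833, -0.02293376, -0.00258299]), 'opening': 0.09156280167227207}
scene {'fx': 361.94396665893765, 'fy': 361.94396665893765, 'cx': 255.85034474560032, 'cy': 190.77537020508177, 'extrinsics': array([[ 5.74656220e-01,  8.18394196e-01,  1.08125110e-03,
        -3.40078697e-01],
       [-5.70843140e-01,  3.99884553e-01,  7.17098636e-01,
         1.43648278e-01],
       [ 5.86436986e-01, -4.12702416e-01,  6.96970858e-01,
        -1.36482700e+00],
       [ 0.00000000e+00,  0.00000000e+00,  0.00000000e
[... 165 characters left out ...]
056983 , -0.9999174 ,  0.0115208 ,  0.0695142 ],
       [ 0.99908173, -0.00520354,  0.04252781, -0.47871687],
       [-0.04246435,  0.01175256,  0.99902886, -1.40819118],
       [ 0.        ,  0.        ,  0.        ,  1.        ]])}
wrist {'fx': 275.39068936282877, 'fy': 275.39068936282877, 'cx': 256.41413203922144, 'cy': 187.19365916193527, 'T_tool_cam': array([[-2.17977102e-04, -9.53083960e-01, -3.02705991e-01,
        -8.18961273e-02],
       [-1.79432604e-04,  3.02706031e-01, -9.53083956e-01,
        -1.71600435e-01],
       [ 9.99999960e-01, -1.53435154e-04, -2.36997321e-04,
         1.78223801e-03],
       [ 0.00000000e+00,  0.00000000e+00,  0.00000000e+00,
         1.00000000e+00]])}
```

View pics/t0.png

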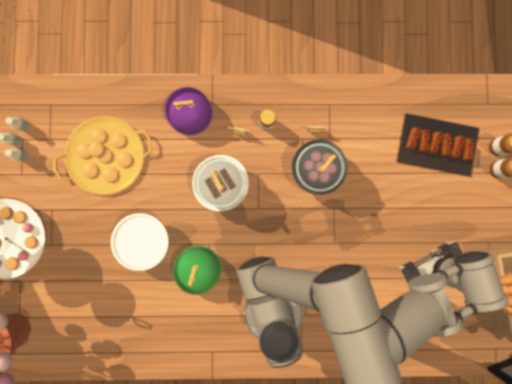

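View pics/s0.png

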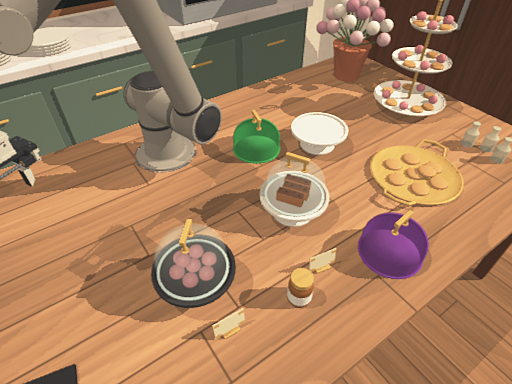

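The top view shows two white stands. One is at (220,183), with brown loaves under a clear dome; the other is at (140,242) and is empty. The one at (220,183) is farther to the robot's right and holds the cakes, so it is the one meant. The green dome at (197,270) and the purple one at (189,110) are look-alikes, and pink is at (320,166). Next I'll measure the handle and confirm with a crop.

```bash
cat > h.py <<'E'
import numpy as np,cv2
from cell import cams
def ray(name,u,v):
    c=cams.calibration(name);E=c["extrinsics"]
    d=E[:3,:3].T@np.array([(u-c["cx"])/c["fx"],-(v-c["cy"])/c["fy"],-1]);o=-E[:3,:3].T@E[:3,3]
    return o,d
def onz(name,u,v,z):
    o,d=ray(name,u,v);return o+d*(z-o[2])/d[2]
def brass(img,x0,y0,x1,y1,lo=(15,110,130),hi=(30,255,255)):
    m=np.zeros(img.shape[:2],np.uint8)
    m[y0:y1,x0:x1]=cv2.inRange(cv2.cvtColor(img,cv2.COLOR_BGR2HSV),lo,hi)[y0:y1,x0:x1]
    return m
E
python3 - <<'E'
from h import *
t=cv2.imread("pics/t0.png");s=cv2.imread("pics/s0.png")
for n,im,box in(("top",t,(195,160,245,205)),("scene",s,(275,145,320,172))):
    m=brass(im,*box);k,l,st,c=cv2.connectedComponentsWithStats(m)
    for i in range(1,k):
        if st[i,4]<8: continue
        pts=np.argwhere(l==i)[:,::-1].astype(np.float32);(cx,cy),wh,a=cv2.minAreaRect(pts)
        print(n,st[i],c[i],(cx,cy),wh,onz(n,cx,cy,.214))
        bp=cv2.boxPoints(((cx,cy),wh,a));print([onz(n,*p,.217)[:2].round(3) for p in bp])
# plate centre: white lip
hsv=cv2.cvtColor(t,cv2.COLOR_BGR2HSV);m=cv2.inRange(hsv,(0,0,150),(180,60,255));q=np.zeros_like(m);q[145:220,183:258]=m[145:220,183:258]
p=np.argwhere(q)[:,::-1].astype(np.int32);h=cv2.convexHull(p);e=cv2.fitEllipse(h);print("plate",e,onz("top",*e[0],.078))
A=cv2.resize(t[140:225,165:275],None,fx=4,fy=4,interpolation=cv2.INTER_CUBIC);B=cv2.resize(s[135:235,245:345],None,fx=3.4,fy=3.4,interpolation=cv2.INTER_CUBIC)
cv2.imwrite("pics/c0.png",np.hstack([A[:340,:440],B[:340]]))
E
```

```text
top [211 171  13  20 113] [217.05309735 180.53097345] (217.14012145996094, 180.42356872558594) (21.468538284301758, 5.9058427810668945) [0.50524738 0.20068615 0.214     ]
[array([0.532, 0.226]), array([0.542, 0.209]), array([0.478, 0.175]), array([0.469, 0.192])]
scene [285 152  26  20 237] [297.21940928 160.26582278] (296.3440246582031, 161.85321044921875) (25.66974639892578, 15.229437828063965) [0.51444432 0.18967855 0.214     ]
[array([0.506, 0.145]), array([0.463, 0.195]), array([0.528, 0.23 ]), array([0.567, 0.18 ])]
plate ((219.59774780273438, 182.39059448242188), (53.235870361328125, 55.60629653930664), 38.63364791870117) [0.50751304 0.20464398 0.078     ]
```

View pics/c0.png

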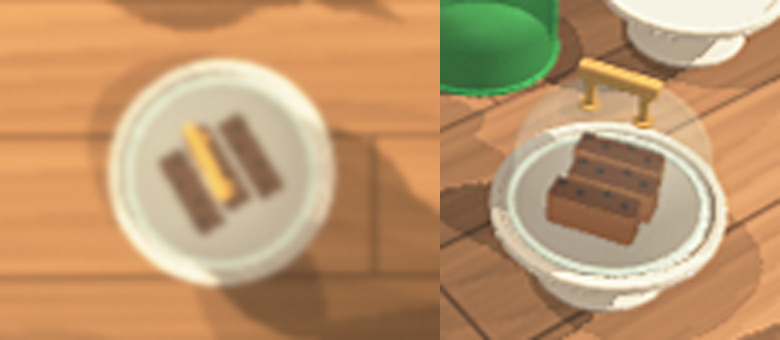

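The crop confirms it: brown loaves under a clear dome, with the brass bar over the middle loaf. Its bar lies at about 28° and about (0.505, 0.202), and the tool's x axis is already within 2° of that. I'll go up first, then across.

Call:
apply_moves(plan=[[0, -0.06, 0, 0, 0, 0, -1], [0, -0.12, 0, 0, 0, 0, -1], [0, -0.17, 0, 0, 0, 0, -1], [-0.045, -0.17, -0.04, 0, 0, 0, -1], [-0.09, -0.17, -0.08, 0, 0, 0, -1]])

```text
time: 0.72
tool_pos: [0.2788, -0.3576, 0.3832]
tool_rot: [-1.571, 0.0, -2.682]
contact_force: [1.0, 0.3, -0.9]
opening: 0.0918
```

Call:
apply_moves(plan=[[-0.045, 0, -0.04, 0, 0, 0, -1], [-0.09, 0, -0.08, 0, 0, 0, -1], [-0.135, 0, -0.12, 0, 0, 0, -1], [-0.18, 0, -0.16, 0, 0, 0, -1], [-0.225, 0, -0.2, 0, 0, 0, -1]])

```text
time: 1.35
tool_pos: [0.3913, -0.0775, 0.3832]
tool_rot: [-1.571, -0.0, -2.681]
contact_force: [0.5, -0.4, -0.3]
opening: 0.0916
```

Call:
apply_moves(plan=[[-0.045, 0, -0.04, 0, 0, 0, -1], [-0.09, 0, -0.08, 0, 0, 0, -1], [-0.135, 0, -0.12, 0, 0, 0, -1], [-0.18, 0, -0.16, 0, 0, 0, -1], [-0.18, 0, -0.16, 0, 0, 0, -1]])

```text
time: 1.98
tool_pos: [0.4815, 0.1474, 0.3817]
tool_rot: [-1.572, -0.002, -2.675]
contact_force: [0.2, -0.2, 0.2]
opening: 0.0916
```

```bash
cat >> h.py <<'E'
from scipy.spatial.transform import Rotation as Ro
def wray(o,u,v):
    c=cams.calibration("wrist");T=c["T_tool_cam"];R=Ro.from_euler("xyz",o["tool_rot"]).as_matrix()
    d=R@T[:3,:3]@np.array([(u-c["cx"])/c["fx"],-(v-c["cy"])/c["fy"],-1]);p=R@T[:3,3]+o["tool_pos"]
    return p,d
def wonz(o,u,v,z):
    p,d=wray(o,u,v);return p+d*(z-p[2])/d[2]
E
python3 - <<'E'
from h import *
from cell import robot
o=robot.observe();w=cams.read_camera("wrist");cv2.imwrite("pics/w0.png",w)
print(o["tool_pos"],o["tool_rot"])
m=brass(w,0,0,512,384);k,l,st,c=cv2.connectedComponentsWithStats(m)
for i in range(1,k):
    if st[i,4]>60:
        pts=np.argwhere(l==i)[:,::-1].astype(np.float32);r=cv2.minAreaRect(pts);print(st[i],r)
        bp=cv2.boxPoints(r);print(wonz(o,*r[0],.217),[wonz(o,*p,.217)[:2].round(3) for p in bp])
E
```

```text
[0.48150895 0.1474367  0.38174277] [-1.57224969e+00 -2.15673502e-03 -2.67535956e+00]
[   0    0   87   30 2064] ((43.0, 14.5), (29.0, 86.0), 90.0)
[0.53003456 0.42533304 0.217     ] [array([0.523, 0.469]), array([0.564, 0.388]), array([0.537, 0.38 ]), array([0.495, 0.464])]
[ 393    4   42   44 1346] ((415.06005859375, 25.580005645751953), (38.599998474121094, 43.0), 53.13010025024414)
[0.70005798 0.0641318  0.217     ] [array([0.688, 0.093]), array([0.724, 0.075]), array([0.712, 0.035]), array([0.675, 0.053])]
[310  18  25  24 250] ((323.02532958984375, 29.657211303710938), (26.662342071533203, 11.394547462463379), 35.837650299072266)
[0.6521073  0.15074888 0.217     ] [array([0.648, 0.166]), array([0.659, 0.164]), array([0.656, 0.135]), array([0.645, 0.137])]
[374  85  18  13  68] ((380.9613342285156, 92.26519775390625), (18.582353591918945, 9.365506172180176), 41.987213134765625)
[0.6270096  0.05800861 0.217     ] [array([0.624, 0.07 ]), array([0.634, 0.068]), array([0.63 , 0.046]), array([0.62 , 0.048])]
[451  98  25  18 189] ((462.65435791015625, 107.20805358886719), (24.5769577
[... 393 characters left out ...]
ay([0.482, 0.171]), array([0.471, 0.189])]
[455 198  57  35 905] ((483.0, 215.0), (34.0, 56.0), 90.0)
[ 0.56005155 -0.15043906  0.217     ] [array([ 0.562, -0.102]), array([ 0.595, -0.167]), array([ 0.558, -0.201]), array([ 0.524, -0.133])]
[396 252  20  45 292] ((407.6861877441406, 273.16546630859375), (45.3513298034668, 12.898297309875488), 75.3236083984375)
[ 0.44179577 -0.11533058  0.217     ] [array([ 0.461, -0.081]), array([ 0.473, -0.093]), array([ 0.421, -0.152]), array([ 0.408, -0.139])]
[ 244  305  250   17 2456] ((368.5, 313.0), (249.0, 16.0), 0.0)
[ 0.35833006 -0.10464925  0.217     ] [array([0.261, 0.056]), array([0.287, 0.068]), array([ 0.454, -0.261]), array([ 0.431, -0.281])]
```

View pics/w0.png

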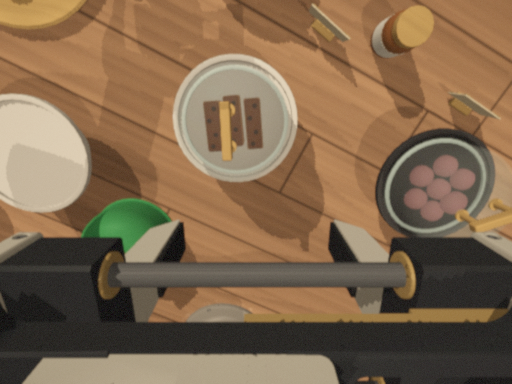

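The wrist view shows the bar at (228,130), on its dome over three brown loaves. The posts' feet show on the right of it and widen the mask. Both views agree to 4 mm on about (0.506, 0.200), with yaw 28°. I'll move over it and down partway.

Call:
apply_moves(plan=[[-0.023, 0, -0.018, 0, -1.3, 0, -1], [-0.046, 0, -0.035, 0, -1.3, 0, -1], [-0.046, 0.05, -0.035, 0, -1.3, 0, -1], [-0.046, 0.1, -0.035, 0, -1.3, 0, -1], [-0.046, 0.1, -0.035, 0, -1.3, 0, -1]])

```text
time: 2.65
tool_pos: [0.5047, 0.1939, 0.2802]
tool_rot: [-1.573, -0.008, -2.66]
contact_force: [0.2, -0.3, 1.0]
opening: 0.0919
```

Run:
```python
from h import *
from cell import robot
cams.read_camera("wrist");cams.read_camera("wrist")
o=robot.observe();w=cams.read_camera("wrist");cv2.imwrite("pics/w1.png",w)
print(o["tool_pos"],o["tool_rot"])
T=np.linalg.inv(cams.calibration("wrist")["T_tool_cam"]);c=cams.calibration("wrist");R=Ro.from_euler("xyz",o["tool_rot"]).as_matrix()
m=brass(w,150,100,360,384);k,l,st,_=cv2.connectedComponentsWithStats(m)
for i in range(1,k):
    if st[i,4]>100:
        pts=np.argwhere(l==i)[:,::-1].astype(np.float32);r=cv2.minAreaRect(pts);print(st[i],r)
        for p in cv2.boxPoints(r): print(p,(R.T@(wonz(o,*p,.221)-o["tool_pos"])).round(4))
```

```text
[0.50755947 0.19494096 0.28523324] [-1.57000618e+00  1.98344418e-03 -2.65945959e+00]
[ 241  149   19   80 1084] ((250.0, 188.5), (79.0, 18.0), 90.0)
[241. 149.] [-0.0414  0.0643 -0.0114]
[259. 149.] [-0.0414  0.0643  0.0041]
[259. 228.] [0.0334 0.0642 0.0043]
[241. 228.] [ 0.0334  0.0642 -0.0127]
[ 243  311  117   11 1034] ((301.0, 316.0), (10.0, 116.0), 90.0)
[243. 311.] [ 0.129   0.064  -0.0122]
[359. 311.] [0.129  0.0641 0.1093]
[359. 321.] [0.142  0.064  0.1108]
[243. 321.] [ 0.1419  0.0639 -0.0124]
```

View pics/w1.png

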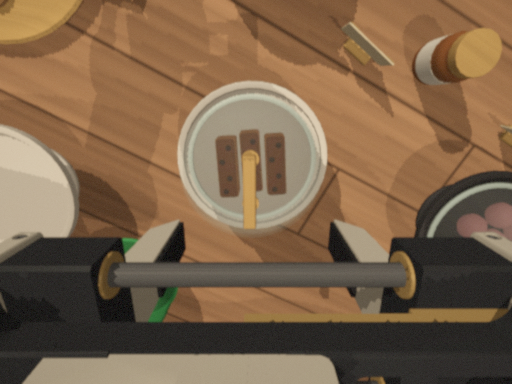

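The bar sits at col ≈249.5, rows 152–228, so it is about 5 mm off in tool z and about 2 mm off in x, and aligned in yaw. I'll correct and descend to TCP z ≈ 0.206, with the tips 15 mm above the crown.

Call:
apply_moves(plan=[[-0.002, 0, -0.005, 0, 0, 0, -1], [-0.002, 0.025, -0.005, 0, 0, 0, -1], [-0.002, 0.05, -0.005, 0, 0, 0, -1], [-0.002, 0.07, -0.005, 0, 0, 0, -1], [-0.002, 0.079, -0.005, 0, 0, 0, -1]])

```text
time: 3.42
tool_pos: [0.5065, 0.2015, 0.2045]
tool_rot: [-1.571, 0.001, -2.658]
contact_force: [-0.3, -0.7, 1.3]
opening: 0.0916
```

Run:
```python
from h import *
from cell import robot
for i in range(3): cams.read_camera("wrist")
o=robot.observe();w=cams.read_camera("wrist")
print(o["tool_pos"],o["tool_rot"],o["contact_force"])
R=Ro.from_euler("xyz",o["tool_rot"]).as_matrix()
m=brass(w,190,100,330,262);k,l,st,_=cv2.connectedComponentsWithStats(m)
for i in range(1,k):
    if st[i,4]>60:
        pts=np.argwhere(l==i)[:,::-1].astype(np.float32);r=cv2.minAreaRect(pts);print(st[i],r)
        for p in cv2.boxPoints(r): print(p,(R.T@(wonz(o,*p,.221)-o["tool_pos"])).round(4))
s=cams.read_camera("scene")
cv2.imwrite("pics/w2.png",np.hstack([cv2.resize(w[80:280,150:350],None,fx=2,fy=2),cv2.resize(s[100:240,230:370],(400,400),interpolation=cv2.INTER_CUBIC)]))
```

```text
[0.50671139 0.20135753 0.20508881] [-1.57044054e+00  1.11604411e-03 -2.65795968e+00] [-0.32529719  0.55237743 -0.44441926]
[ 244  171   24   91 1764] ((255.5, 216.0), (90.0, 23.0), 90.0)
[244. 171.] [-0.0423 -0.0159 -0.0054]
[267. 171.] [-0.0423 -0.0159  0.008 ]
[267. 261.] [ 0.0178 -0.0159  0.0087]
[244. 261.] [ 0.0178 -0.0159 -0.0062]
```

View pics/w2.png

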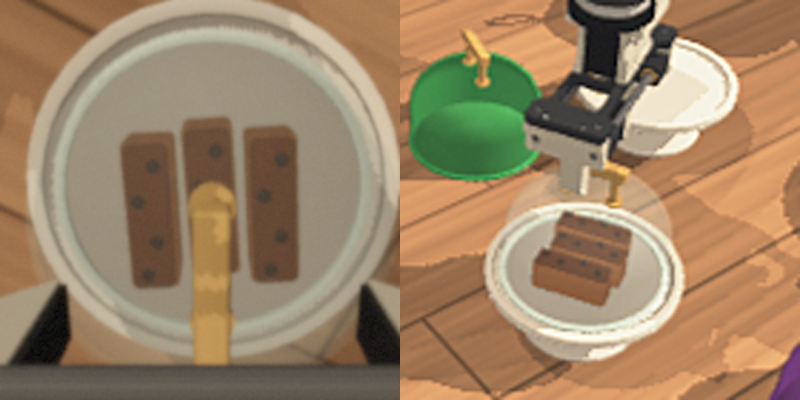

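The bar lies midway between the jaws (0 to 1 mm off) and its far end is at about −36 mm, so it is centred. Closing at 25 N.

Call:
apply_moves(plan=[[0, 0, 0.001, 0, 0, 0, 0], [0, 0, 0.001, 0, 0, 0, 0.5], [0, 0, 0.001, 0, 0, 0, 1], [0, 0, 0.001, 0, 0, 0, 1], [0, 0, 0.001, 0, 0, 0, 1]], squeeze=25)

```text
time: 4.3
tool_pos: [0.5067, 0.2002, 0.2043]
tool_rot: [-1.571, -0.0, -2.658]
contact_force: [0.5, 0.3, 1.1]
opening: 0.0462
```

Call:
apply_moves(plan=[[0, 0, 0, 0, 0, 0, 1], [0, 0, 0, 0, 0, 0, 1], [0, 0, 0, 0, 0, 0, 1], [0, 0, 0, 0, 0, 0, 1], [0, 0, 0, 0, 0, 0, 1]])

```text
time: 4.92
tool_pos: [0.5066, 0.2005, 0.2043]
tool_rot: [-1.571, -0.0, -2.658]
contact_force: [-1.2, 1.1, 0.6]
opening: 0.0114
```

The opening is 11.4 mm against a 12 mm bar, so it is gripped. Lifting slowly at first.

Call:
apply_moves(plan=[[0, 0, 0, 0, 0, 0, 1], [0, -0.003, 0, 0, 0, 0, 1], [0, -0.008, 0, 0, 0, 0, 1], [0, -0.014, 0, 0, 0, 0, 1], [0, -0.02, 0, 0, 0, 0, 1]])

```text
time: 5.55
tool_pos: [0.5068, 0.2002, 0.2247]
tool_rot: [-1.571, 0.0, -2.658]
contact_force: [0.8, 0.1, -5.6]
opening: 0.0113
```

Run:
```python
from h import *
from cell import robot
s=cams.read_camera("scene");w=cams.read_camera("wrist");o=robot.observe();print(o["tool_pos"],o["contact_force"],o["torque"],o["opening"])
cv2.imwrite("pics/w3.png",np.hstack([cv2.resize(w[80:280,150:350],None,fx=2,fy=2),cv2.resize(s[100:240,230:370],(400,400),interpolation=cv2.INTER_CUBIC)]))
```

```text
[0.50716466 0.20032262 0.22522937] [ 0.23029796  0.35448576 -4.88545556] [ 0.01299973 -0.05467468 -0.00460306] 0.011437928078162435
```

View pics/w3.png

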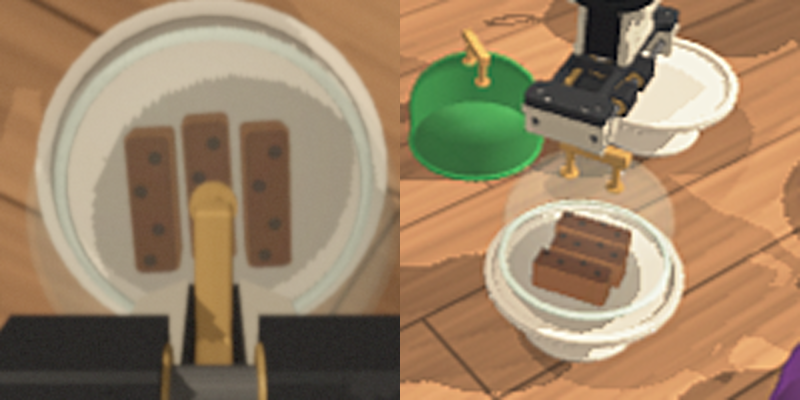

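The dome is carried (about 5 N), hangs level 20 mm up, and the cakes and stand have not moved. Continuing straight up by another 110 mm.

Call:
apply_moves(plan=[[0, -0.008, 0, 0, 0, 0, 1], [0, -0.02, 0, 0, 0, 0, 1], [0, -0.033, 0, 0, 0, 0, 1], [0, -0.046, 0, 0, 0, 0, 1], [0, -0.06, 0, 0, 0, 0, 1]])

```text
time: 6.28
tool_pos: [0.5068, 0.2003, 0.2854]
tool_rot: [-1.571, 0.0, -2.658]
contact_force: [-0.5, -0.4, -5.0]
opening: 0.0113
```

Call:
apply_moves(plan=[[0, -0.014, 0, 0, 0, 0, 1], [0, -0.027, 0, 0, 0, 0, 1], [0, -0.038, 0, 0, 0, 0, 1], [0, -0.046, 0, 0, 0, 0, 1], [0, -0.05, 0, 0, 0, 0, 1]])

```text
time: 6.9
tool_pos: [0.5068, 0.2003, 0.3347]
tool_rot: [-1.571, 0.0, -2.658]
contact_force: [0.1, 0.7, -4.7]
opening: 0.0106
```

Call:
apply_moves(plan=[[0, 0, 0, 0, 0, 0, 1], [0, 0, 0, 0, 0, 0, 1], [0, 0, 0, 0, 0, 0, 1], [0, 0, 0, 0, 0, 0, 1], [0, 0, 0, 0, 0, 0, 1]])

```text
time: 7.52
tool_pos: [0.5067, 0.2002, 0.3342]
tool_rot: [-1.571, -0.0, -2.658]
contact_force: [-0.4, 0.1, -5.0]
opening: 0.0111
```

Run:
```python
from h import *
from cell import robot
s=cams.read_camera("scene");w=cams.read_camera("wrist");o=robot.observe();print(o["time"],o["tool_pos"],o["contact_force"],o["torque"],o["opening"],abs(o["qvel"]).max())
cv2.imwrite("pics/w4.png",np.hstack([cv2.resize(w,(400,300)),cv2.resize(s[60:360,120:420],(300,300))]))
```

```text
7.625 [0.50672086 0.20024257 0.33425699] [-0.70621189  0.64396838 -5.09318538] [-0.05552905  0.00882978  0.02310917] 0.011400895734219133 0.002293129748733774
```

View pics/w4.png

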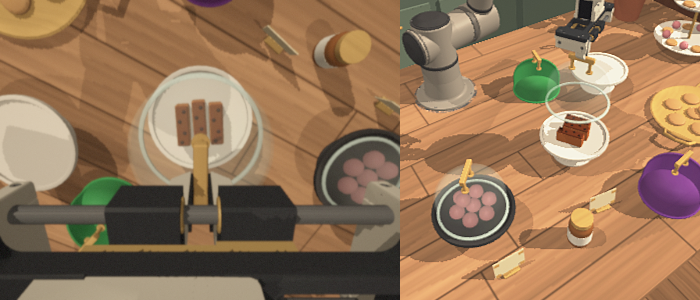

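The dome hangs level over its stand with its rim about 130 mm above the plate. It is still, and the cakes and everything else are in place. Handing in.

```bash
python3 -c "
from cell import robot
print(robot.hand_in())"
```

```text
the job is handed in; nothing more can be done
None
```

I gripped the brass handle of the dome over the brown cakes at 25 N and lifted the dome straight up. I handed the job in at about 7.6 s with the dome still held in the air; no verdict was reported.

- **Position:** the tool rose 130 mm, so the rim should be about 130 mm above the plate. The tool moved less than 1 mm sideways during the lift. I measured the plate's centre only once, at the start, and it was about 4 mm from the tool's position.
- **Grip and stillness:** the opening read 11.4 mm on the 12 mm bar, and the carried load was about 5 N. The joints were practically still, moving at no more than 0.002 rad/s.
- **Scene:** in the last pictures the dome looks level and the cakes, stands, pink dome, jar and cards look unmoved. I judged the dome's level and the other things by eye and did not measure them.
- **Disagreement:** the early handle measurements differed by about 4 mm between the top and wrist views (about 14 mm for the rough scene-camera one, where the posts spoiled the mask). The close wrist look before gripping settled it.

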